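# Roll down a front-panel laminate

### The arm

A 6-joint arm with a two-finger parallel gripper is mounted at the origin on the work surface. World frame = base frame: x ahead of the robot, y to its left, z up, the work surface at z = 0. Lengths are in m, angles in rad, forces in N, time in s.
With the tool pointing down it reaches from about 0.3 to 0.75 m from the base axis. Payload 8.5 kg.
Tool frame: the origin (TCP) lies midway between the tips of the shut fingers; the grasp point (between the pads) lies 19 mm behind it; z points along the fingers, y is the line along which they close (so a half turn about z gives the same grasp; the last joint's range is limited). The gripper opens to 85 mm and grips with 20 to 120 N. Pads are 22 mm wide; open, the fingers measure 114 mm over their backs; the gripper's body (76 mm by 85 mm) begins 54 mm behind the grasp point. The pads swing forward as they close: fully open they stand 13 mm farther back than shut.
Start: joints at [-1.344, 0.381, 1.297, -0, 1.464, -0.215], TCP at [0.235, -0.497, 0.231] pointing down, gripper open.
Joint ranges: [-3.11, 3.11], [-0.89, 2.33], [0.22, 2.48], [-1.42, 4.56], [0.17, 2.85], [-2.88, 2.88]. Speed limits (rad/s): [2.39, 2.39, 3.14, 3.14, 3.14, 3.14].

### API

Orientations are given as a rotation vector (axis times angle).
In Python, from station import env gives the robot as it stands. The module is installed in compiled form; this text tells all that it offers.
- The arm moves only by the shell command python3 -m crank 'ROWS' [FORCE]. ROWS is JSON, a list of rows, each a list of 3 entries, a list of its own where there are three numbers: the shift along the tool's x, y, z in m, then the turn, a rotation vector about the tool's x, y, z in degrees, then the closure, from 0 (fully open) to 1 (shut). A call has 1 to 10 rows; each row shifts and turns the commanded pose from where the row before left it, along the tool's axes as they then stand; what a row does not reach is not made up. A row lasts 1/12 s, in which the tool goes at most 41.7 mm and 7.16 degrees, less where a joint would pass 70% of its speed; a pose out of reach is approached as far as the arm can. A call is refused whole if a number of a shift passes 0.0417 or a number of a turn 7.16, either way. A call with a gripper value outside its range is refused whole. The fingers move at their own pace and stop on an object; FORCE is the grip in N (left out, the last holds). Time passes only in rows, so rows that do not move let the fingers close. It gives the time, the measured TCP pose, the force, the opening and the grip force at its end, in the units of the state.
- env.get_obs(): the state, without advancing time (a new reading comes with each control period).
- env.get_image(name): name is "scene" or "top" or "wrist"; returns a dict with "color" (480x640x3 uint8, blue, green, red), "fx", "fy", "cx", "cy" (pixels), "world_from_camera" (4x4, takes a point from camera to world coordinates). Camera axes: x right, y down, z forward; pixel columns grow to the right and rows downward; lengths in m; the calibration is good to about 2 mm. A picture is of the moment at which its call begins. There is no depth.
- env.close_job(): hands the job in; it is judged then, once.
The state is a dict: "clock": time; "joint_pos": joint angles; "dq": joint speeds; "effort": joint torques, N m; "tool_pos": TCP position; "ee_rot": TCP orientation; "contact_force": force on the tool from outside, world axes, zero at the start; "wrist_torque": the same for the moment, N m; "gripper_width": opening from 0.0 (shut) to 1.0 (fully open); "grip_force": force on a finger pad.
Only numpy, scipy, OpenCV 4.12 (cv2) and the standard library are available. Lean on these libraries where they do the work, as an engineer would, in place of code of your own. Each camera call takes 0.05 s, during which the arm holds its last target. There are 200 camera calls.

### The job

Take the hand roller from its dock and roll it from one end of the proud laminate sheet on the levelling jig to the other, bearing down steadily, firmly enough that all eight panes go down flush with the panel's rim but never with more than 25 N. Touch the jig and the sheet with the roller only, leave the other things on the bench alone, and finally put the roller back upright in its dock, fully home, and let go.

Things in the scene. Friction and masses are not known exactly. Their poses are not given: they have to be found in the camera images.
- roller_grip (a point): Centre of the loose hand roller's upright black handle: 30 mm along its y, 26 mm along its x, 60 mm tall (30 mm above and below this point); take it from above across the 30 mm width. z is up, 85 mm above the wheel's lowest point. At the start the roller stands in the dock, axes along the dock's within 2 degrees, this point 89 mm above the dock's underside.
- roller: The same loose hand roller, about 0.3 to 0.55 kg; origin at the lowest point of its wheel, z up. 46 to 54 mm above it a flat shoulder plate 88 mm (x) by 62 mm (y), the handle on top; below the plate a fork with the free-turning rubber wheel, 40 mm diameter, 50 mm wide. The axle runs along x: the roller rolls along its y.
- wheel (a joint): Turn of the roller's wheel on its axle, rad; it turns freely without end stops.
- dock: Fixed painted steel box, open at the top, that holds the roller; origin at the centre of its underside, z up. Opening 74 mm (x) by 50 mm (y), rim 50 mm high. Wheel and fork (62 mm along x, 40 mm along y) hang inside clear of the floor, and the roller's shoulder plate rests on the rim; either way round will do.
- jig: Fixed levelling jig: steel base 120 mm (x) by 220 mm (y), origin at the centre of its underside, z up. Above it, centred and with the same yaw, an aluminium front panel 82 by 190 mm. In the panel's recess lies a stiff laminate sheet 62 mm (x) by 160 mm (y), centred, scored across into eight panes each 20 mm along y, standing 3 mm proud of the panel's rim.
- jig_rim (a point): Point on the jig's axis, 44 mm above its underside: only the mean height of the panel's rim at its centre, axes as the jig's. The true rim there is up to 6 mm higher or lower, and the panel slopes lengthways (along y) by up to 2.5 degrees either way: neither is measured, find them by feel. The panel does not yield. Rim 15 mm wide at the two ends, 10 mm along the sides.
- pane0 (a joint): How far pane 0 of the sheet (centre at y = -70 mm along the jig) is pressed in, m: 0 proud as laid, 0.003 flush with the rim. It yields at about 9 N of downward force, stays where it is left, and is hard once flush.
- pane1 (a joint): How far pane 1 of the sheet (centre at y = -50 mm along the jig) is pressed in, m: 0 proud as laid, 0.003 flush with the rim. It yields at about 9 N of downward force, stays where it is left, and is hard once flush.
- pane2 (a joint): How far pane 2 of the sheet (centre at y = -30 mm along the jig) is pressed in, m: 0 proud as laid, 0.003 flush with the rim. It yields at about 9 N of downward force, stays where it is left, and is hard once flush.
- pane3 (a joint): How far pane 3 of the sheet (centre at y = -10 mm along the jig) is pressed in, m: 0 proud as laid, 0.003 flush with the rim. It yields at about 9 N of downward force, stays where it is left, and is hard once flush.
- pane4 (a joint): How far pane 4 of the sheet (centre at y = 10 mm along the jig) is pressed in, m: 0 proud as laid, 0.003 flush with the rim. It yields at about 9 N of downward force, stays where it is left, and is hard once flush.
- pane5 (a joint): How far pane 5 of the sheet (centre at y = 30 mm along the jig) is pressed in, m: 0 proud as laid, 0.003 flush with the rim. It yields at about 9 N of downward force, stays where it is left, and is hard once flush.
- pane6 (a joint): How far pane 6 of the sheet (centre at y = 50 mm along the jig) is pressed in, m: 0 proud as laid, 0.003 flush with the rim. It yields at about 9 N of downward force, stays where it is left, and is hard once flush.
- pane7 (a joint): How far pane 7 of the sheet (centre at y = 70 mm along the jig) is pressed in, m: 0 proud as laid, 0.003 flush with the rim. It yields at about 9 N of downward force, stays where it is left, and is hard once flush.
- meter: Bystander: orange handheld multimeter lying flat, 90 x 180 x 38 mm, origin under its centre.
- spool: Bystander: solder spool standing on end, 56 mm diameter, 52 mm tall, origin under its centre.
- cleaner: Bystander: round black tip-cleaner dish, 84 mm diameter, 44 mm tall, origin under its centre.
- driver: Bystander: screwdriver lying on the bench, about 200 mm long; origin on its underside.
Mind the look-alikes: they are no part of the job. What is shaped like the roller but blue or turquoise is not meant. What is shaped like the dock but pink or turquoise is not meant.

How it is judged:
By the outcome, as a careful person would: the job done as asked, in the order asked, and still so for the second after the job is handed in, with the robot touching nothing.
It also fails if it takes over 72 s, if anything falls off the work surface, if the arm or the gripper's body presses on something with over 40 N, if the wrist force passes 120 N, or if a joint passes its speed limit or range.

## Working session

There is one attempt and no reset: what is moved stays moved. The work goes in short steps, Python scripts to look and compute and a shell command to move; the robot and the scene stay as the last step left them, time stands still between calls to the robot, and variables do not carry over. Pictures are saved under pics/ and viewed, at most 10 in all, crops included, and the job is handed in when it is done.

```bash
mkdir -p pics; ls; cat > h.py <<'E'
from station import env
import numpy as np, cv2
from scipy.spatial.transform import Rotation as R
def ray(im,u,v):
    T=np.array(im["world_from_camera"]); d=T[:3,:3]@np.array([(u-im["cx"])/im["fx"],(v-im["cy"])/im["fy"],1.0])
    return T[:3,3],d
def onz(im,u,v,z):
    o,d=ray(im,u,v); return o+d*(z-o[2])/d[2]
E
python3 - <<'E'
from h import *
for n in("top","scene"):
    im=env.get_image(n); cv2.imwrite(f"pics/{n}0.png",im["color"]); print(n,im["fx"],im["cx"],im["cy"],np.round(im["world_from_camera"],3).tolist())
print(env.get_obs())
E
```

```text
pics
top 469.3966560965399 322.18573220405773 235.45867897056476 [[-0.026, -0.981, 0.19, 0.299], [-0.999, 0.029, 0.016, -0.001], [-0.022, -0.19, -0.982, 1.341], [0.0, 0.0, 0.0, 1.0]]
scene 506.0359460514481 330.9233416890795 241.9872806111728 [[-0.876, 0.346, -0.335, 0.93], [0.482, 0.648, -0.59, 0.673], [0.013, -0.679, -0.734, 0.929], [0.0, 0.0, 0.0, 1.0]]
{'clock': 0.1, 'joint_pos': array([-1.34430342e+00,  3.81140923e-01,  1.29813814e+00,  6.39120420e-06,
        1.46359752e+00, -2.15304048e-01]), 'dq': array([-0.00027994, -0.0013563 , -0.00272877, -0.00075083,  0.00064251,
        0.00011668]), 'effort': array([ 4.04178427e-03, -4.49220657e+01, -2.31656671e+01, -1.46766565e-04,
        3.64470077e-03, -8.36390477e-07]), 'tool_pos': array([ 0.23510037, -0.49694322,  0.23078271]), 'ee_rot': array([-3.06400252e+00, -6.88060549e-01,  1.30140871e-06]), 'contact_force': array([-0.07218641,  0.23858098,  0.17504924]), 'wrist_torque': array([0.01603864, 0.04271372, 0.01583201]), 'grip_force': 0.0, 'gripper_width': 1.000888286850965}
```

View pics/top0.png

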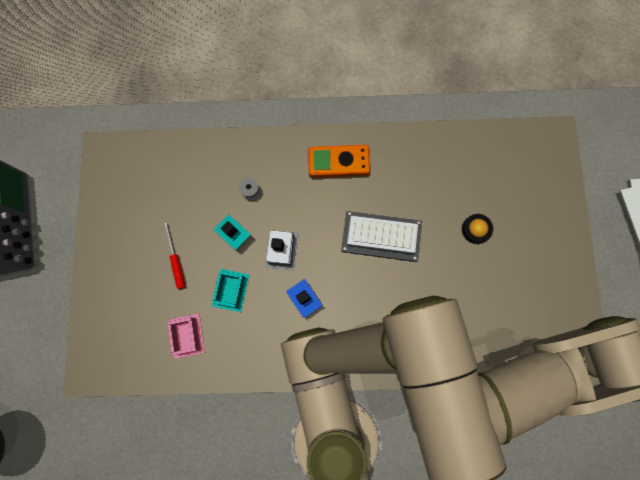

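View pics/scene0.png

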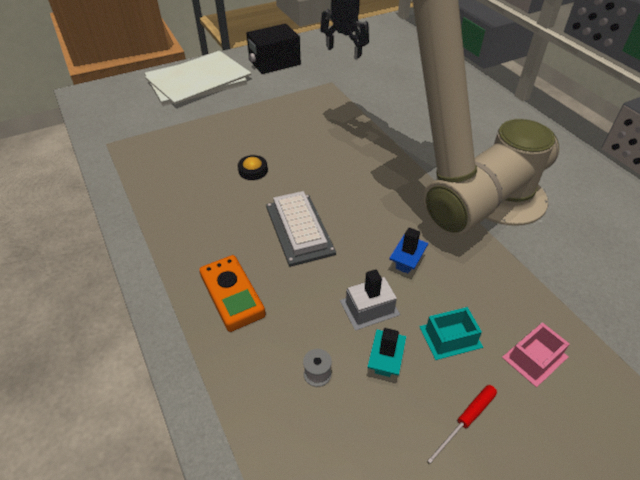

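The top view shows the white roller and its black handle at about (280,247), in the grey dock, and the jig with its white sheet at about (381,236). The blue and turquoise rollers and the turquoise and pink docks are the look-alikes. The scene view agrees, with the roller at (372,295) and the jig at (300,225).

```bash
cat > m.py <<'E'
from h import *
def blob(mask,near):
    n,l,s,c=cv2.connectedComponentsWithStats(mask.astype(np.uint8))
    k=[i for i in range(1,n) if s[i,4]>60]
    i=min(k,key=lambda i:np.hypot(*(c[i]-near))); 
    return (l==i)
def rect(im,mask,z,scale=1):
    cs,_=cv2.findContours(mask.astype(np.uint8),cv2.RETR_EXTERNAL,cv2.CHAIN_APPROX_NONE)
    h=cv2.convexHull(np.vstack(cs))[:,0]
    p=np.array([onz(im,u,v,z)[:2] for u,v in h])*1000
    (c,s,a)=cv2.minAreaRect(p.astype(np.float32)); return np.round(c,1),np.round(s,1),round(a,2)
E
python3 - <<'E'
from m import *
im=env.get_image("top"); c=im["color"].astype(int); mn=c.min(2); sat=c.max(2)-mn
w=(mn>150)&(sat<40)
print("plate",rect(im,blob(w,(280,248)),.058)); print("sheet",rect(im,cv2.morphologyEx(blob(cv2.morphologyEx(w.astype(np.uint8),cv2.MORPH_CLOSE,np.ones((3,3))),(381,236)).astype(np.uint8),cv2.MORPH_CLOSE,np.ones((3,3))),.047))
k=(c.max(2)<60); m=blob(k,(278,244)); ys,xs=np.nonzero(m); print("handle",xs.min(),xs.max(),ys.min(),ys.max(),onz(im,xs.mean(),ys.mean(),.1))
cv2.imwrite("pics/z.png",cv2.resize(im["color"][195:280,250:440],None,fx=4,fy=4,interpolation=cv2.INTER_NEAREST))
E
```

```text
plate (array([521.4, 142.1]), array([63.1, 86.9]), 82.1)
sheet (array([ 551.2, -148.1]), array([189.1,  81. ]), 80.75)
handle 272 283 239 251 [0.51871517 0.14008318 0.1       ]
```

View pics/z.png

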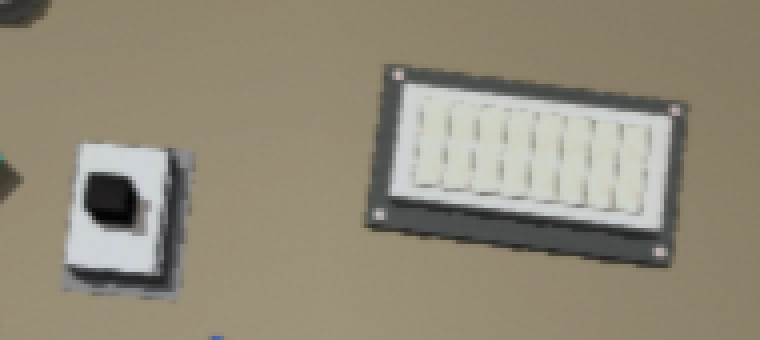

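The crop shows the white shoulder plate with the handle on the left. On the right is the silver panel with the eight-pane cream sheet. The bright-mask rectangle I measured is the panel, 189x81 mm. Next I move over the jig.

```bash
python3 -m crank '[[[0,0,0],[0,0,6.64],0],[[0,0,0],[0,0,6.64],0],[[0,0,0],[0,0,6.64],0],[[0,0,0],[0,0,6.64],0],[[0,0,0],[0,0,6.64],0]]' 30
python3 -m crank '[[[0.0174,-0.0276,0],[0,0,0],0],[[0.0174,-0.0276,0],[0,0,0],0],[[0.0174,-0.0276,0],[0,0,0],0],[[0.0174,-0.0276,0],[0,0,0],0],[[0.0174,-0.0276,0],[0,0,0],0],[[0.0174,-0.0276,0],[0,0,0],0],[[0.0174,-0.0276,0],[0,0,0],0]]'
python3 -m crank '[[[0.0174,-0.0276,0],[0,0,0],0],[[0.0174,-0.0276,0],[0,0,0],0],[[0.0174,-0.0276,0],[0,0,0],0],[[0.0174,-0.0276,0],[0,0,0],0],[[0.0174,-0.0276,0],[0,0,0],0],[[0.0174,-0.0276,0],[0,0,0],0],[[0.0174,-0.0276,0],[0,0,0],0],[[0,0,0],[0,0,0],0]]'
python3 - <<'E'
from h import *
im=env.get_image("wrist"); cv2.imwrite("pics/w1.png",im["color"]); print(im["fx"],np.round(im["world_from_camera"],3).tolist())
E
```

```text
clock: 0.57
tool_pos: [0.2351, -0.497, 0.231]
ee_rot: [-3.133, 0.225, 0.0]
contact_force: [0.3, -0.8, 0.4]
gripper_width: 1.002
grip_force: 0.0
clock: 1.15
tool_pos: [0.383, -0.3211, 0.2312]
ee_rot: [-3.134, 0.216, 0.0]
contact_force: [-0.4, -0.1, 0.0]
gripper_width: 0.998
grip_force: 0.0
clock: 1.82
tool_pos: [0.5317, -0.1439, 0.2309]
ee_rot: [-3.133, 0.209, -0.0]
contact_force: [-0.2, 0.1, 0.4]
gripper_width: 1.001
grip_force: 0.0
411.14731074279695 [[-0.133, -0.948, -0.289, 0.606], [-0.991, 0.127, 0.04, -0.154], [-0.001, 0.292, -0.957, 0.374], [0.0, 0.0, 0.0, 1.0]]
```

View pics/w1.png

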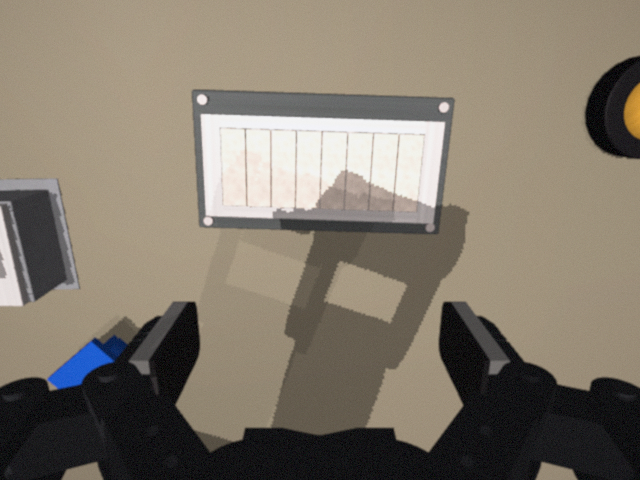

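The wrist view shows the jig: base corners at about (192,91), (454,98), (438,234) and (198,227), and the sheet spanning (220,128) to (417,213). The dock foot is at the left edge.

```bash
python3 - <<'E'
from m import *
im=env.get_image("wrist")
def q(P,z):
    p=np.array([onz(im,u,v,z)[:2] for u,v in P])*1000
    y=(p[0]+p[3]-p[1]-p[2])/2; x=(p[0]+p[1]-p[2]-p[3])/2
    print(z,p.mean(0).round(1),"len",np.hypot(*y).round(1),np.hypot(*x).round(1),"yaw",(np.degrees(np.arctan2(y[1],y[0]))-90).round(2),(np.degrees(np.arctan2(x[1],x[0]))).round(2))
q([(220,128),(424,135),(417,213),(222,208)],.047)
q([(200,114),(446,122),(437,223),(204,219)],.044)
for z in(.02,.03,.04):q([(192,91),(454,98),(438,234),(198,227)],z)
im2=env.get_image("top");im=im2
q([(342.5+4-4.5+0,0)]*4,.04) if 0 else None
o=lambda u,v:(250+u/4-.4,195+v/4-.4)
q([o(404,84),o(670,117),o(660,232),o(390,197)],.044)
q([o(386,65),o(686,103),o(671,268),o(366,226)],.03)
E
```

```text
0.047 [ 553.4 -150.6] len 159.0 63.1 yaw -9.41 -9.48
0.044 [ 553.4 -151.4] len 192.4 82.9 yaw -9.11 -9.06
0.02 [ 554.5 -150.7] len 215.2 116.4 yaw -9.3 -9.74
0.03 [ 556.  -150.8] len 209.2 113.1 yaw -9.3 -9.74
0.04 [ 557.4 -151. ] len 203.1 109.8 yaw -9.3 -9.74
0.044 [ 550.7 -148.5] len 188.8 82.2 yaw -9.12 -8.74
0.03 [ 547.9 -147.1] len 215.4 118.7 yaw -9.42 -8.84
```

```bash
python3 -m crank '[[[0.0,-0.036,0],[0,0,0],0],[[0.0,-0.036,0],[0,0,0],0],[[0.0,-0.036,0],[0,0,0],0],[[0.0,-0.036,0],[0,0,0],0],[[-0.01,-0.036,0],[0,0,0],0],[[-0.01,-0.036,0],[0,0,0],0],[[-0.01,-0.036,0],[0,0,0],0],[[-0.01,-0.036,0],[0,0,0],0],[[0,0,0],[0,0,0],0]]'
python3 - <<'E'
from h import *
im=env.get_image("wrist"); cv2.imwrite("pics/w2.png",im["color"])
E
```

```text
clock: 2.72
tool_pos: [0.5279, 0.1468, 0.2315]
ee_rot: [-3.133, 0.21, 0.001]
contact_force: [0.3, -0.6, -0.5]
gripper_width: 1.005
grip_force: 0.0
```

View pics/w2.png

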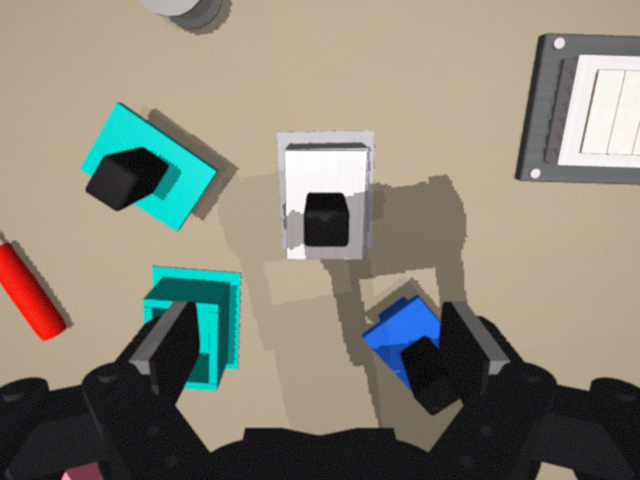

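The roller's plate corners are at about (286,150), (368,150), (364,259) and (287,258), with the handle top at (305–349, 219–247). The blue roller lies at the lower right, under the right finger.

```bash
python3 - <<'E'
from m import *
im=env.get_image("wrist")
def q(P,z):
    p=np.array([onz(im,u,v,z)[:2] for u,v in P])*1000
    y=(p[0]+p[3]-p[1]-p[2])/2; x=(p[0]+p[1]-p[2]-p[3])/2
    print(z,p.mean(0).round(1),"len",np.hypot(*y).round(1),np.hypot(*x).round(1),"yaw",(np.degrees(np.arctan2(y[1],y[0]))-90).round(2),(np.degrees(np.arctan2(x[1],x[0]))).round(2))
q([(286,150),(368,150),(364,259),(287,258)],.058)
q([(305,219),(349,219),(349,247),(304,246)],.119)
q([(307,193),(346,194),(349,219),(305,219)],.119)
print("blue",[onz(im,u,v,.058).round(3) for u,v in[(418,296),(362,335)]],[onz(im,u,v,.115).round(3) for u,v in[(400,345),(455,395)]])
q([(278,131),(375,131),(371,248),(283,248)],0.002)
c=im["color"].astype(int); print(rect(im,blob((c.min(2)>185)&(c.max(2)-c.min(2)<30),(326,200)),.058))
p=env.get_obs();print(p["tool_pos"])
E
```

```text
0.058 [525.7 138.7] len 62.8 88.1 yaw -8.17 -8.24
0.119 [523.  139.8] len 29.0 18.8 yaw -8.46 -8.43
0.119 [540.5 137.5] len 26.5 16.7 yaw -8.47 -6.37
blue [array([0.438, 0.072, 0.058]), array([0.407, 0.123, 0.058])] [array([0.431, 0.098, 0.115]), array([0.382, 0.061, 0.115])]
0.002 [525.5 137.3] len 85.0 109.4 yaw -7.77 -7.21
(array([551.2, 137.9]), array([72.7, 64.4]), 84.31)
[0.5290921  0.14273546 0.23137857]
```

```bash
python3 -m crank '[[[-0.0052,0.0031,0.026],[0,0,0.5],0],[[0,0,0.027],[0,0,0],0],[[0,0,0.027],[0,0,0],0],[[0,0,0.027],[0,0,0],0],[[0,0,0.026],[0,0,0],0],[[0,0,0.0262],[0,0,0],0],[[0,0,0],[0,0,0],0],[[0,0,0],[0,0,0],0]]'
python3 -m crank '[[[0,0,0],[0,0,0],1],[[0,0,0],[0,0,0],1],[[0,0,0],[0,0,0],1],[[0,0,0],[0,0,0],1],[[0,0,0],[0,0,0],1],[[0,0,0],[0,0,0],1],[[0,0,0],[0,0,0],1],[[0,0,0],[0,0,0],1]]' 110
python3 - <<'E'
from h import *
im=env.get_image("wrist"); cv2.imwrite("pics/w3.png",im["color"])
E
```

```text
clock: 3.48
tool_pos: [0.5238, 0.1389, 0.0719]
ee_rot: [3.132, -0.233, -0.003]
contact_force: [-0.0, -0.1, 0.2]
gripper_width: 1.001
grip_force: 0.0
clock: 4.15
tool_pos: [0.5244, 0.1408, 0.0733]
ee_rot: [-3.133, 0.229, -0.004]
contact_force: [-0.7, 0.1, 7.3]
gripper_width: 0.336
grip_force: 109.4
```

View pics/w3.png

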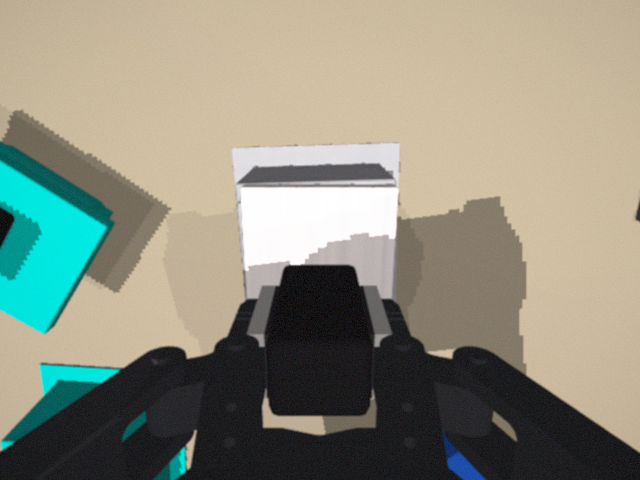

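The grip is square, with the pads on the handle and the plate on the rim. I lift it and carry it over the +y end of the sheet.

```bash
python3 -m crank '[[[0,0,-0.01],[0,0,0],1],[[0,0,-0.02],[0,0,0],1],[[0,0,-0.024],[0,0,0],1],[[0,0,-0.024],[0,0,0.85],1],[[0,0,0],[0,0,0],1],[[0,0,0],[0,0,0],1]]'
python3 -m crank '[[[0.0092,0.0257,0],[0,0,0],1],[[0.0092,0.0257,0],[0,0,0],1],[[0.0092,0.0257,0],[0,0,0],1],[[0.0092,0.0257,0],[0,0,0],1],[[0.0092,0.0257,0],[0,0,0],1],[[0.0092,0.0257,0],[0,0,0],1],[[0.0092,0.0257,0],[0,0,0],1],[[0.0092,0.0257,0],[0,0,0],1],[[0,0,0],[0,0,0],1],[[0,0,0],[0,0,0],1]]'
python3 -m crank '[[[0,0,0],[0,0,0],1],[[0,0,0],[0,0,0],1]]'
python3 - <<'E'
from h import *
for n in("wrist","scene"):
    im=env.get_image(n); cv2.imwrite(f"pics/{n}4.png",im["color"])
o=env.get_obs();print(o["contact_force"],o["wrist_torque"])
cv2.imwrite("pics/c4.png",np.hstack([cv2.resize(cv2.imread("pics/wrist4.png"),(400,300)),cv2.resize(cv2.imread("pics/scene4.png")[120:360,180:500],(400,300))]))
E
```

```text
clock: 4.7
tool_pos: [0.5238, 0.1406, 0.1507]
ee_rot: [-3.131, 0.252, -0.002]
contact_force: [-0.2, -0.1, -5.0]
gripper_width: 0.338
grip_force: 109.0
clock: 5.53
tool_pos: [0.5627, -0.0751, 0.1481]
ee_rot: [-3.13, 0.256, 0.006]
contact_force: [0.2, 0.4, -3.8]
gripper_width: 0.336
grip_force: 110.0
clock: 5.7
tool_pos: [0.5629, -0.0731, 0.1493]
ee_rot: [-3.131, 0.251, 0.003]
contact_force: [-0.1, 0.8, -4.1]
gripper_width: 0.338
grip_force: 110.0
[-0.27464145  0.60137047 -3.69632771] [-0.01544544  0.00096524  0.0127815 ]
```

View pics/c4.png

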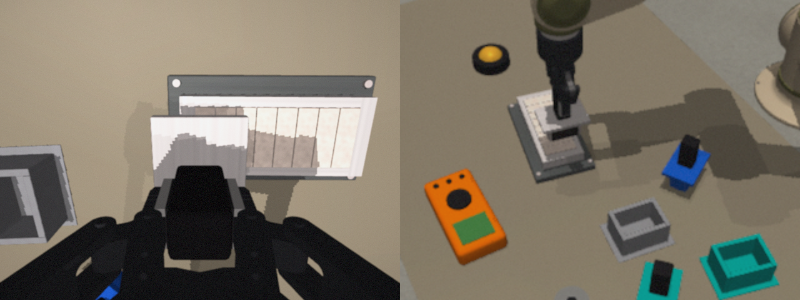

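The wheel hangs over the +y end of the sheet and the real grey dock is empty. The free force Fz is about -4.1 N, which is the roller's weight. I descend by feel.

```bash
python3 -m crank '[[[0,0,0.011],[0,0,0],1],[[0,0,0.011],[0,0,0],1],[[0,0,0],[0,0,0],1],[[0,0,0],[0,0,0],1]]'|egrep 'pos|contact'
python3 -m crank '[[[0,0,0.001],[0,0,0],1],[[0,0,0.001],[0,0,0],1],[[0,0,0],[0,0,0],1]]'|egrep 'pos|contact'
python3 -m crank '[[[0,0,0.001],[0,0,0],1],[[0,0,0.001],[0,0,0],1],[[0,0,0],[0,0,0],1]]'|egrep 'pos|contact'
```

```text
tool_pos: [0.5632, -0.0736, 0.128]
contact_force: [-0.6, 0.5, -2.8]
tool_pos: [0.5636, -0.0741, 0.1264]
contact_force: [-0.2, 0.5, -4.2]
tool_pos: [0.5633, -0.0742, 0.124]
contact_force: [0.5, -0.9, -3.7]
```

```bash
for i in 1; do
python3 -m crank '[[[0,0,0.001],[0,0,0],1],[[0,0,0.001],[0,0,0],1],[[0,0,0],[0,0,0],1]]'|egrep 'pos|contact'
python3 -m crank '[[[0,0,0.001],[0,0,0],1],[[0,0,0.001],[0,0,0],1],[[0,0,0],[0,0,0],1]]'|egrep 'pos|contact'; done
```

```text
tool_pos: [0.5633, -0.0742, 0.1219]
contact_force: [-0.4, -0.7, -3.1]
tool_pos: [0.5633, -0.0742, 0.1199]
contact_force: [0.5, -0.2, -4.4]
```

```bash

python3 -m crank '[[[0,0,0.001],[0,0,0],1],[[0,0,0.001],[0,0,0],1],[[0,0,0],[0,0,0],1]]'|egrep 'pos|contact'
python3 -m crank '[[[0,0,0.001],[0,0,0],1],[[0,0,0.001],[0,0,0],1],[[0,0,0],[0,0,0],1]]'|egrep 'pos|contact'
```

```text
tool_pos: [0.5633, -0.0742, 0.1179]
contact_force: [-0.5, -0.3, -3.8]
tool_pos: [0.5633, -0.0742, 0.1159]
contact_force: [0.5, -0.1, -3.9]
```

```bash

python3 -m crank '[[[0,0,0.001],[0,0,0],1],[[0,0,0.001],[0,0,0],1],[[0,0,0],[0,0,0],1]]'|egrep 'pos|contact'
python3 -m crank '[[[0,0,0.001],[0,0,0],1],[[0,0,0.001],[0,0,0],1],[[0,0,0],[0,0,0],1]]'|egrep 'pos|contact'
```

```text
tool_pos: [0.5633, -0.0742, 0.1139]
contact_force: [-0.2, 0.4, -2.9]
tool_pos: [0.5636, -0.0743, 0.1127]
contact_force: [-2.1, 0.3, 2.6]
```

```bash

python3 -m crank '[[[0,0,0.001],[0,0,0],1],[[0,0,0],[0,0,0],1]]'|egrep 'pos|contact'
python3 -m crank '[[[0,0,0.001],[0,0,0],1],[[0,0,0],[0,0,0],1]]'|egrep 'pos|contact'
```

```text
tool_pos: [0.5636, -0.0743, 0.1116]
contact_force: [-1.7, 0.8, 4.8]
tool_pos: [0.5636, -0.0743, 0.1104]
contact_force: [-1.4, 0.7, 4.4]
```

```bash

python3 -m crank '[[[0,0,0.0007],[0,0,0],1],[[0,0,0],[0,0,0],1]]'|egrep 'pos|contact'
python3 -m crank '[[[0,0,0.0007],[0,0,0],1],[[0,0,0],[0,0,0],1]]'|egrep 'pos|contact'
```

```text
tool_pos: [0.5637, -0.0743, 0.11]
contact_force: [-2.5, 0.6, 6.9]
tool_pos: [0.5638, -0.0743, 0.1099]
contact_force: [-3.3, 0.3, 11.8]
```

Pane 7 yielded at about 8.7 N and went hard at TCP z 0.110, where the net force is now about 16 N. I start rolling along +tool y.

```bash

python3 -m crank '[[[0,0.0025,0],[0,0,0],1],[[0,0.0025,0],[0,0,0],1]]'|egrep 'pos|contact'
python3 -m crank '[[[0,0.0025,0],[0,0,0],1],[[0,0.0025,0],[0,0,0],1]]'|egrep 'pos|contact'
```

```text
tool_pos: [0.563, -0.0788, 0.1099]
contact_force: [-2.7, 6.0, 14.2]
tool_pos: [0.5623, -0.0834, 0.11]
contact_force: [-2.9, 5.2, 13.1]
```

```bash

python3 -m crank '[[[0,0.0025,0],[0,0,0],1],[[0,0.0025,0],[0,0,0],1]]'|egrep 'pos|contact'
python3 -m crank '[[[0,0.0025,0],[0,0,0],1],[[0,0.0025,0],[0,0,0],1]]'|egrep 'pos|contact'
```

```text
tool_pos: [0.5615, -0.0889, 0.1101]
contact_force: [-2.8, 0.9, 13.4]
tool_pos: [0.5606, -0.0941, 0.1102]
contact_force: [-4.2, 1.2, 14.4]
```

```bash

python3 -m crank '[[[0,0.0025,-0.0003],[0,0,0],1],[[0,0.0025,-0.0001],[0,0,0],1],[[0,0.0025,-0.0001],[0,0,0],1]]'|egrep 'pos|contact'
python3 -m crank '[[[0,0.0025,0],[0,0,0],1],[[0,0.0025,-0.0001],[0,0,0],1]]'|egrep 'pos|contact'
python3 -m crank '[[[0,0.0025,-0.0001],[0,0,0],1],[[0,0.0025,0],[0,0,0],1]]'|egrep 'pos|contact'
```

```text
tool_pos: [0.5595, -0.1007, 0.1104]
contact_force: [-1.2, 6.1, 11.7]
tool_pos: [0.5587, -0.1059, 0.1105]
contact_force: [-3.1, 2.6, 11.0]
tool_pos: [0.5578, -0.1113, 0.1106]
contact_force: [-1.9, 1.5, 11.8]
```

```bash

python3 -m crank '[[[0,0.0025,-0.00006],[0,0,0],1],[[0,0.0025,-0.00006],[0,0,0],1],[[0,0.0025,-0.00006],[0,0,0],1]]'|egrep 'pos|contact'
python3 -m crank '[[[0,0.0025,-0.00006],[0,0,0],1],[[0,0.0025,-0.00006],[0,0,0],1]]'|egrep 'pos|contact'
python3 -m crank '[[[0,0.0025,-0.00006],[0,0,0],1],[[0,0.0025,-0.00006],[0,0,0],1],[[0,0.0025,-0.00006],[0,0,0],1]]'|egrep 'pos|contact'
```

```text
tool_pos: [0.5566, -0.1185, 0.1107]
contact_force: [-1.0, 6.2, 10.9]
tool_pos: [0.5559, -0.1229, 0.1108]
contact_force: [-2.2, 3.8, 11.1]
tool_pos: [0.5546, -0.1311, 0.1109]
contact_force: [-2.0, 1.3, 10.1]
```

```bash

python3 -m crank '[[[0,0.0025,0],[0,0,0],1],[[0,0.0025,-0.00003],[0,0,0],1],[[0,0.0025,-0.00003],[0,0,0],1]]'|egrep 'pos|contact'
python3 -m crank '[[[0,0.0025,-0.00003],[0,0,0],1],[[0,0.0025,-0.00003],[0,0,0],1]]'|egrep 'pos|contact'
python3 -m crank '[[[0,0.0025,-0.00003],[0,0,0],1],[[0,0.0025,-0.00003],[0,0,0],1],[[0,0.0025,-0.00003],[0,0,0],1]]'|egrep 'pos|contact'
```

```text
tool_pos: [0.5534, -0.1382, 0.111]
contact_force: [-2.0, 6.4, 12.1]
tool_pos: [0.5527, -0.1427, 0.1111]
contact_force: [-1.4, 4.3, 12.5]
tool_pos: [0.5514, -0.1509, 0.1112]
contact_force: [-3.2, 1.1, 10.2]
```

```bash

python3 -m crank '[[[0,0.0025,0],[0,0,0],1],[[0,0.0025,0],[0,0,0],1],[[0,0.0025,-0.00004],[0,0,0],1]]'|egrep 'pos|contact'
python3 -m crank '[[[0,0.0025,-0.00004],[0,0,0],1],[[0,0.0025,-0.00004],[0,0,0],1]]'|egrep 'pos|contact'
python3 -m crank '[[[0,0.0025,-0.00004],[0,0,0],1],[[0,0.0025,-0.00004],[0,0,0],1],[[0,0.0025,-0.00004],[0,0,0],1]]'|egrep 'pos|contact'
python3 -m crank '[[[0,0.0025,0],[0,0,0],1],[[0,0.0025,-0.00004],[0,0,0],1]]'|egrep 'pos|contact'
```

```text
tool_pos: [0.5502, -0.158, 0.1113]
contact_force: [-2.0, 5.9, 11.9]
tool_pos: [0.5496, -0.1625, 0.1114]
contact_force: [-1.6, 4.5, 11.9]
tool_pos: [0.5482, -0.1707, 0.1114]
contact_force: [-1.9, 0.7, 11.2]
tool_pos: [0.5474, -0.1757, 0.1115]
contact_force: [-1.8, 1.3, 11.7]
```

Steady at about 15–16 N net; continuing.

```bash

python3 -m crank '[[[0,0.0025,-0.00003],[0,0,0],1],[[0,0.0025,-0.00004],[0,0,0],1]]'|egrep 'pos|contact'
python3 -m crank '[[[0,0.0025,-0.00004],[0,0,0],1],[[0,0.0025,-0.00004],[0,0,0],1]]'|egrep 'pos|contact'
python3 -m crank '[[[0,0.0025,-0.00004],[0,0,0],1],[[0,0.0025,-0.00004],[0,0,0],1],[[0,0.0025,-0.00004],[0,0,0],1]]'|egrep 'pos|contact'
python3 -m crank '[[[0,0.0025,0],[0,0,0],1],[[0,0.0025,-0.00004],[0,0,0],1]]'|egrep 'pos|contact'
```

```text
tool_pos: [0.5467, -0.1797, 0.1116]
contact_force: [-0.7, 5.5, 11.5]
tool_pos: [0.5459, -0.185, 0.1117]
contact_force: [-1.8, 1.0, 11.4]
tool_pos: [0.5446, -0.193, 0.1118]
contact_force: [-2.5, 1.4, 10.7]
tool_pos: [0.5438, -0.1976, 0.1118]
contact_force: [-0.9, 7.0, 11.9]
```

```bash

python3 -m crank '[[[0,0.0025,-0.00003],[0,0,0],1],[[0,0.0025,-0.00003],[0,0,0],1],[[0,0.0025,-0.00003],[0,0,0],1]]'|egrep 'pos|contact'
python3 -m crank '[[[0,0.0025,-0.00003],[0,0,0],1],[[0,0.0025,-0.00003],[0,0,0],1],[[0,0.0025,-0.00003],[0,0,0],1]]'|egrep 'pos|contact'
python3 -m crank '[[[0,0.0025,-0.00003],[0,0,0],1],[[0,0.0025,-0.00003],[0,0,0],1],[[0,0.0025,-0.00003],[0,0,0],1]]'|egrep 'pos|contact'
python3 -m crank '[[[0,0.0025,-0.00003],[0,0,0],1],[[0,0.0025,-0.00003],[0,0,0],1],[[0,0.0025,-0.00003],[0,0,0],1]]'|egrep 'pos|contact'
```

```text
tool_pos: [0.5427, -0.2048, 0.1119]
contact_force: [-2.1, 2.7, 11.0]
tool_pos: [0.5414, -0.2128, 0.112]
contact_force: [-1.9, 1.2, 10.3]
tool_pos: [0.5402, -0.2202, 0.1121]
contact_force: [-1.5, 1.4, 11.4]
tool_pos: [0.539, -0.2276, 0.1122]
contact_force: [-1.6, 0.6, 10.4]
```

```bash

python3 -m crank '[[[0,0.0025,-0.00003],[0,0,0],1],[[0,0.001,0],[0,0,0],1],[[0,0,-0.003],[0,0,0],1],[[0,0,-0.015],[0,0,0],1],[[0,0,-0.02],[0,0,0],1],[[0,0,0],[0,0,0],1]]'|egrep 'pos|contact|rot'
python3 -m crank '[[[-0.0077,-0.0319,0],[0,0,0],1],[[-0.0077,-0.0319,0],[0,0,0],1],[[-0.0077,-0.0319,0],[0,0,0],1],[[-0.0077,-0.0319,0],[0,0,0],1],[[-0.0077,-0.0319,0],[0,0,0],1],[[-0.0077,-0.0319,0],[0,0,0],1],[[0,0,0],[0,0,0],1]]'|egrep 'pos|contact|rot'
python3 - <<'E'
from h import *
im=env.get_image("scene"); a=im["color"]
b=env.get_image("wrist")["color"]
cv2.imwrite("pics/c5.png",np.hstack([cv2.resize(b,(400,300)),cv2.resize(a[170:290,240:400],(400,300))]))
E
```

```text
tool_pos: [0.5391, -0.2312, 0.1515]
ee_rot: [3.129, -0.253, 0.006]
contact_force: [1.2, -0.3, -2.1]
tool_pos: [0.5215, -0.0291, 0.1477]
ee_rot: [-3.129, 0.246, 0.005]
contact_force: [-0.4, 0.7, -4.4]
```

View pics/c5.png

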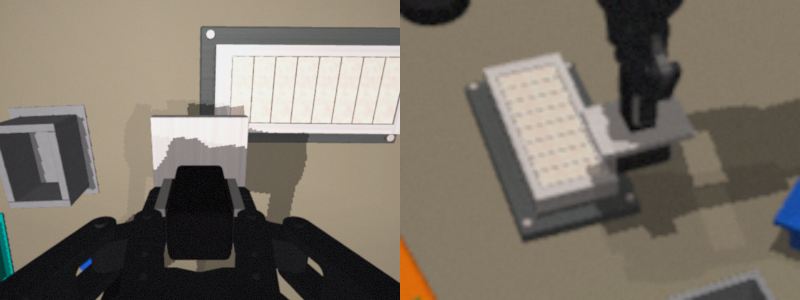

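The sheet looks flush with no raised edges, and the roller sits unchanged in the grip. I go back above the dock.

```bash

python3 -m crank '[[[-0.00395,-0.028,0],[0,0,0],1],[[-0.00395,-0.028,0],[0,0,0],1],[[-0.00395,-0.028,0],[0,0,0],1],[[-0.00395,-0.028,0],[0,0,0],1],[[-0.00395,-0.028,0],[0,0,0],1],[[-0.00395,-0.028,0],[0,0,0],1],[[0,0,0],[0,0,-0.7],1],[[0,0,0],[0,0,0],1],[[0,0,0],[0,0,0],1],[[0,0,0],[0,0,0],1]]'|egrep 'pos|contact|rot'
python3 -m crank '[[[0,0,0],[0,0,0],1],[[0,0,0],[0,0,0],1]]'|egrep 'pos|contact|rot'
```

```text
tool_pos: [0.5269, 0.134, 0.1486]
ee_rot: [3.132, -0.237, -0.001]
contact_force: [0.4, -0.5, -3.6]
tool_pos: [0.5268, 0.1344, 0.149]
ee_rot: [3.133, -0.236, -0.0]
contact_force: [-0.1, 0.4, -4.3]
```

```bash

python3 -m crank '[[[-0.0033,-0.006,0],[0,0,-0.2],1],[[0,0,0],[0,0,0],1],[[0,0,0.012],[0,0,0],1],[[0,0,0.01],[0,0,0],1],[[0,0,0],[0,0,0],1]]'|egrep 'pos|contact|rot'
python3 -m crank '[[[0,0,0.004],[0,0,0],1],[[0,0,0.004],[0,0,0],1],[[0,0,0.004],[0,0,0],1],[[0,0,0],[0,0,0],1]]'|egrep 'pos|contact|rot'
```

```text
tool_pos: [0.5232, 0.1418, 0.1251]
ee_rot: [3.133, -0.228, -0.006]
contact_force: [-1.0, 0.2, -4.3]
tool_pos: [0.524, 0.1417, 0.1144]
ee_rot: [3.133, -0.228, -0.002]
contact_force: [-0.4, 0.2, -3.8]
```

Inside the mouth with no contact, so I continue down.

```bash

python3 -m crank '[[[0,0,0.008],[0,0,0],1],[[0,0,0.008],[0,0,0],1],[[0,0,0],[0,0,0],1]]'|egrep 'pos|contact'
python3 -m crank '[[[0,0,0.008],[0,0,0],1],[[0,0,0.008],[0,0,0],1],[[0,0,0],[0,0,0],1],[[0,0,0],[0,0,0],1]]'|egrep 'pos|contact'
python3 -m crank '[[[0,0,0.002],[0,0,0],1],[[0,0,0.002],[0,0,0],1],[[0,0,0.001],[0,0,0],1],[[0,0,0],[0,0,0],1]]'|egrep 'pos|contact'
```

```text
tool_pos: [0.5235, 0.1417, 0.0973]
contact_force: [1.2, -0.6, -4.1]
tool_pos: [0.5241, 0.1417, 0.0825]
contact_force: [0.1, 0.5, -3.3]
tool_pos: [0.5243, 0.1417, 0.078]
contact_force: [-0.3, 0.6, -3.7]
```

```bash

python3 -m crank '[[[0,0,0.0015],[0,0,0],1],[[0,0,0.0015],[0,0,0],1],[[0,0,0],[0,0,0],1]]'|egrep 'pos|contact'
python3 -m crank '[[[0,0,0.0008],[0,0,0],1],[[0,0,0.0008],[0,0,0],1],[[0,0,0],[0,0,0],1]]'|egrep 'pos|contact'
```

```text
tool_pos: [0.5242, 0.1417, 0.0748]
contact_force: [0.5, -0.6, -5.1]
tool_pos: [0.5243, 0.1417, 0.0734]
contact_force: [-0.4, -0.6, -3.5]
```

```bash

python3 -m crank '[[[0,0,0.0006],[0,0,0],1],[[0,0,0],[0,0,0],1]]'|egrep 'pos|contact'
python3 -m crank '[[[0,0,0.0006],[0,0,0],1],[[0,0,0],[0,0,0],1]]'|egrep 'pos|contact'
```

```text
tool_pos: [0.5243, 0.1418, 0.0733]
contact_force: [-2.3, -0.2, 0.2]
tool_pos: [0.5243, 0.1417, 0.0733]
contact_force: [-4.5, -0.7, 7.8]
```

It is seated at the original height of 0.0733. I release and check before retreating.

```bash

python3 -m crank '[[[0,0,-0.0008],[0,0,0],1],[[0,0,0],[0,0,0],0.6],[[0,0,0],[0,0,0],0.3],[[0,0,0],[0,0,0],0],[[0,0,0],[0,0,0],0],[[0,0,0],[0,0,0],0],[[0,0,0],[0,0,0],0],[[0,0,0],[0,0,0],0]]' 20
python3 -m crank '[[[0,0,-0.01],[0,0,0],0],[[0,0,-0.02],[0,0,0],0],[[0,0,-0.03],[0,0,0],0],[[0,0,-0.035],[0,0,0],0],[[0,0,-0.035],[0,0,0],0],[[0,0,-0.03],[0,0,0],0],[[0,0,0],[0,0,0],0],[[0,0,0],[0,0,0],0]]'
python3 - <<'E'
from h import *
b=env.get_image("wrist")["color"]; a=env.get_image("scene")["color"]
cv2.imwrite("pics/c6.png",np.hstack([cv2.resize(b,(400,300)),cv2.resize(a[170:350,240:480],(400,300))]))
E
```

```text
clock: 19.32
tool_pos: [0.5243, 0.1417, 0.0731]
ee_rot: [-3.133, 0.228, 0.0]
contact_force: [0.1, 0.0, 0.2]
gripper_width: 0.998
grip_force: 0.0
clock: 19.98
tool_pos: [0.5247, 0.1418, 0.2351]
ee_rot: [-3.133, 0.228, -0.006]
contact_force: [0.9, 0.0, -0.1]
gripper_width: 0.997
grip_force: 0.0
```

View pics/c6.png

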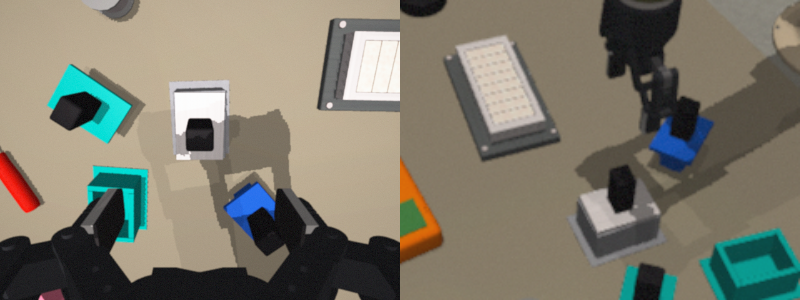

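The roller stands upright and home in the grey dock at about (200,125) in the left picture. The gripper is clear, the sheet is flush and the other things are undisturbed, so I hand in.

```bash
python3 -c "
from station import env
print(env.close_job())"
```

```text
the job is handed in; nothing more can be done
None
```

The job is handed in: the sheet was rolled end to end at about 14–18.5 N net in the readings taken along the way, all eight panes look flush, and the roller is upright and home in its dock, released, at about 20 s.

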